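# Centre a miniature bottle on the cellar scale and weigh it

## Task

The miniature bottle stands off-centre on the small round pan of the bench scale. Keep the gripper shut and nudge the bottle with light, low taps of the fingertips until it stands upright and wholly inside the engraved ring in the middle of the pan, then draw the fingers away and, with the bottle standing free, press the scale's round key fully down and let it go. Never grip, lift, topple, knock or squeeze the bottle, and leave the flask, the jar and the corkscrew where they are.

Things in the scene. Friction and masses are not known exactly. Their poses are not given: they have to be found in the camera images.
- mini: Loose miniature bottle of amber glass, dark cap, upright on the scale pan. Round, 66 mm tall, about 0.1 kg. Onion-shaped: widest, 40 mm across, from 5 to 15 mm up, narrowing to 25 mm across at 36 mm up, and to a foot only 28 mm across: wobbly, it slides when pushed within 15 mm of the pan and tips when pushed higher. Cap 19 mm in diameter, from 52 to 66 mm up. Origin: centre of its underside; z up its axis.
- mini_center (a point): Centre of the miniature bottle, on its axis 33 mm above its underside.
- scale: Bench scale, fixed, facing any way: grey case 175 x 115 mm, 26 mm tall, with a round flat aluminium pan without rim, 80 mm in diameter, on a short neck. A thin dark engraved ring, 52 mm inside diameter, is concentric with the pan. Origin: on the pan's axis at table height. The case reaches 122 mm towards its own -x (the end with dark display and key) and 54 mm towards +x.
- pan_center (a point): Centre of the pan's top surface, 44 mm above the table: the centre of the engraved ring.
- weigh_key (a joint): Travel of the scale's round push key, m: 0 released, 0.005 fully down. It springs back; fully down takes about 4 N.
- weigh_key_top (a point): Centre of the top of the round key (22 mm in diameter), which is pressed straight down. It lies 98 mm from the pan's axis, towards the scale's own -x, 47 mm above the table.
- flask: Bystander: flat green glass flask, 26 x 50 mm, 90 mm tall, standing on the table. Origin: centre of its underside.
- jar: Bystander: white round jar, 60 mm in diameter, 85 mm tall, with a cork lid, standing on the table. Origin: centre of its underside.
- corkscrew: Bystander: corkscrew lying on the table, wooden crossbar 112 mm long and 22 mm thick, steel worm reaching 120 mm from it. Origin: middle of the crossbar at table height; x points along the worm.

How it is judged:
On the way, in this order (a step that is already met when the one before it is completed fails the run):
1. the bottle stands free, upright and at rest inside the engraved ring (horizontal distance between mini_center and pan_center below 0.006 m and angle between mini's own z axis and vertical below 0.06 rad and height (world z) of mini_center between 0.073 and 0.081 m and linear speed of mini below 0.01 m/s and contact force between each of the arm, the fingers and mini below 0.05 N and value of joint weigh_key below 0.001 m), for 0.3 s.
2. the key is pressed fully down while the bottle stands centred and untouched (horizontal distance between mini_center and pan_center below 0.006 m and angle between mini's own z axis and vertical below 0.06 rad and value of joint weigh_key above 0.0042 m and contact force between the fingers and mini below 0.05 N), for 0.05 s.
At the end, for the whole second after the job is handed in: The bottle stands upright (within 0.06 rad) and at rest on the pan, its axis within 6 mm of the pan's centre (wholly inside the engraved ring), and the key has sprung back (under 1 mm) (horizontal distance between mini_center and pan_center below 0.006 m and angle between mini's own z axis and vertical below 0.06 rad and height (world z) of mini_center between 0.073 and 0.081 m and linear speed of mini below 0.01 m/s and angular speed of mini below 0.1 rad/s and value of joint weigh_key below 0.001 m); the robot touches nothing.
It fails at once if the bottle is tipped by more than 0.35 rad or leaves the pan (angle between mini's own z axis and vertical above 0.35 rad or height (world z) of mini_center below 0.065 m).
It fails at once if the bottle is lifted off the pan (height (world z) of mini_center above 0.087 m).
It fails at once if the bottle is knocked faster than 0.25 m/s or pushed or squeezed with more than 8 N (linear speed of mini above 0.25 m/s or contact force between any of the fingers, the arm and mini above 8 N).
It fails at once if the bottle is taken between the fingers (distance between the grasp point and mini_center below 0.016 m or (horizontal distance between the grasp point and mini_center below 0.012 m and height (world z) of the grasp point below 0.112 m)).
It fails at once if a bystander is moved by more than 15 mm (distance of any of flask, jar, corkscrew from where it was at the start of the episode above 0.015 m).
It also fails if it takes over 48 s, if anything falls off the work surface, if the arm or the gripper's body presses on something with over 40 N, if the wrist force passes 120 N, or if a joint passes its speed limit or range.

## Robot

A 6-joint arm with a two-finger parallel gripper is mounted at the origin on the work surface. World frame = base frame: x ahead of the robot, y to its left, z up, the work surface at z = 0. Lengths are in m, angles in rad, forces in N, time in s.
With the tool pointing down it reaches from about 0.375 to 0.975 m from the base axis. Payload 3.8 kg.
Tool frame: the origin (TCP) lies on the mounting face of the last link; the fingertips stand 173 mm ahead of it and the grasp point (between the pads) lies 155 mm ahead of it; z points along the fingers, y is the direction in which the jaws open and shut (so a half turn about z gives the same grasp; the last joint's range is limited). The gripper opens to 85 mm and grips with 20 to 120 N. Pads are 22 mm wide; open, the fingers measure 114 mm over their backs; the gripper's body (76 mm by 85 mm) begins 54 mm behind the grasp point. The pads swing forward as they close: fully open they stand 13 mm farther back than shut.
Start: joints at [-1.208, 0.264, 1.604, -0, 1.274, -0.037], TCP at [0.263, -0.622, 0.405] pointing down, gripper open.
Joint ranges: [-2.63, 2.63], [-0.94, 2.18], [0.31, 2.57], [-1.31, 4.45], [0, 2.66], [-2.55, 2.55]. Speed limits (rad/s): [2.57, 2.57, 3.14, 3.14, 3.14, 3.14].

## Interface

Orientations are given as a rotation vector (axis times angle).
In Python, from workcell import bot gives the robot as it stands.
- The arm moves only by the shell command python3 -m jog 'ROWS' [FORCE]. ROWS is JSON, a list that holds one entry, the list of rows, each a list of 7 numbers: the closure, from 0 (fully open) to 1 (shut), then the shift along the tool's x, y, z in cm, then the turn, a rotation vector about the tool's x, y, z in rad. A call has 1 to 12 rows; each row is the pose to reach, as a shift and turn from the pose commanded when the call began, along the tool's axes at that moment; what a row does not reach only later rows make up. A row lasts 1/8 s, in which the tool goes at most 62.5 mm and 10.7 degrees, less where a joint would pass 70% of its speed; a pose out of reach is approached as far as the arm can. A call with a gripper value outside its range is refused whole. The fingers move at their own pace and stop on an object; FORCE is the grip in N (left out, the last holds). Time passes only in rows, so rows that repeat a pose let the fingers close. It gives the time, the measured TCP pose, the force and the opening at its end, in the units of the state.
- bot.read_state(): the state, without advancing time (a new reading comes with each control period).
- bot.read_camera(name): name is "scene" or "top"; returns the picture (420x560x3 uint8, red, green, blue); there is no depth.
- bot.camera_model(name): a dict with "intrinsics" (3x3 intrinsics, pixels), "rvec" (rotation vector, rad) and "tvec" (3), from world to camera coordinates, as OpenCV has them. Camera axes: x right, y down, z forward; pixel columns grow to the right and rows downward; lengths in m; the calibration is good to about 2 mm. A picture is of the moment at which its call begins. camera_model takes no time and is no camera call.
- bot.finish_job(): hands the job in, once; it reports no verdict.
The state is a dict: "time": time; "q": joint angles; "joint_vel": joint speeds; "joint_torque": joint torques, N m; "tool_pos": TCP position; "tcp_rot": TCP orientation; "wrist_force": force on the tool from outside, world axes, zero at the start; "torque": the same for the moment, N m; "width": opening from 0.0 (shut) to 1.0 (fully open).
Only numpy, scipy, OpenCV 4.12 (cv2) and the standard library are available. Lean on these libraries where they do the work, as an engineer would, in place of code of your own. Each camera call takes 0.05 s, during which the arm holds its last target.

## Working session

There is one attempt and no reset: what is moved stays moved. The work goes in short steps, Python scripts to look and compute and a shell command to move; the robot and the scene stay as the last step left them, time stands still between calls to the robot, and variables do not carry over. Pictures are saved under pics/ and viewed, and the job is handed in when it is done.

```bash
ls; mkdir -p pics
cat > h.py <<'E'
from workcell import bot
import numpy as np, cv2
def K(n):
    m=bot.camera_model(n); R=cv2.Rodrigues(np.array(m["rvec"],float))[0]
    return np.array(m["intrinsics"],float),R,np.array(m["tvec"],float).ravel()
def snap(n,f):
    im=bot.read_camera(n); cv2.imwrite('pics/'+f,im[:,:,::-1]); return im
def px2z(n,u,v,z):
    k,R,t=K(n); d=R.T@np.linalg.inv(k)@np.array([u,v,1.]); c=-R.T@t
    return c+d*(z-c[2])/d[2]
def proj(n,p):
    k,R,t=K(n); q=k@(R@np.array(p,float)+t); return q[:2]/q[2]
E
python3 - <<'E'
from h import *
snap("top","top0.png");snap("scene","scene0.png")
s=bot.read_state();print({k:np.round(v,3) for k,v in s.items()})
for n in("top","scene"):
    k,R,t=K(n);print(n,k.round(1).tolist(),(-R.T@t).round(3),R[2].round(2))
E
```

```text
pics
{'time': np.float64(0.1), 'q': array([-1.208,  0.265,  1.605,  0.   ,  1.274, -0.037]), 'joint_vel': array([-0.   , -0.001, -0.003, -0.   , -0.   ,  0.002]), 'joint_torque': array([ 0.0000e+00, -5.1671e+01, -3.6859e+01, -0.0000e+00,  6.0000e-03,
       -0.0000e+00]), 'tool_pos': array([ 0.263, -0.621,  0.403]), 'tcp_rot': array([-3.077, -0.623,  0.   ]), 'wrist_force': array([0.226, 0.812, 1.032]), 'torque': array([0.016, 0.013, 0.017]), 'width': np.float64(1.0)}
top [[475.0, 0.0, 280.3], [0.0, 475.0, 211.1], [0.0, 0.0, 1.0]] [ 0.363 -0.012  1.256] [ 0.14  0.02 -0.99]
scene [[444.7, 0.0, 287.2], [0.0, 444.7, 212.4], [0.0, 0.0, 1.0]] [0.868 0.494 0.79 ] [-0.34 -0.55 -0.76]
```

View pics/top0.png

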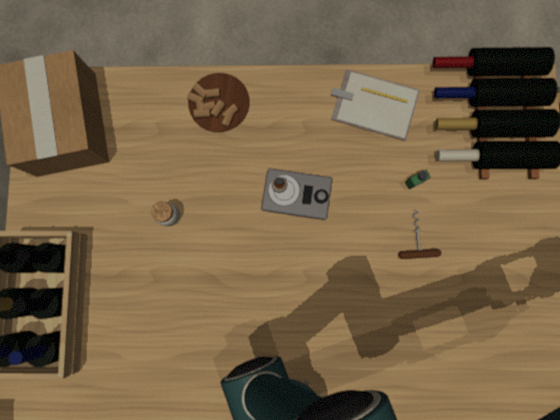

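View pics/scene0.png

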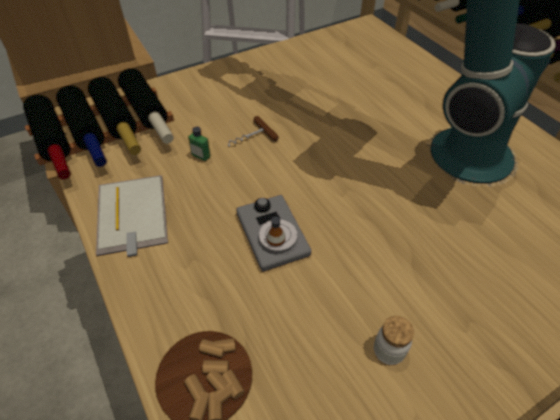

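The scale sits near (297,194) in the top view, with the pan at about (284,190) and the key at (321,196). The bottle is on the upper-left part of the pan. I'll zoom in to measure.

Run:
```python
import cv2,numpy as np
a=cv2.imread('pics/top0.png')[160:230,255:340]; b=cv2.imread('pics/scene0.png')[190:275,230:315]
a=cv2.resize(a,None,fx=7,fy=7,interpolation=cv2.INTER_CUBIC);b=cv2.resize(b,None,fx=7,fy=7,interpolation=cv2.INTER_CUBIC)
cv2.imwrite('pics/za.png',a);cv2.imwrite('pics/zb.png',b)
```

```text
(no output)
```

View pics/za.png

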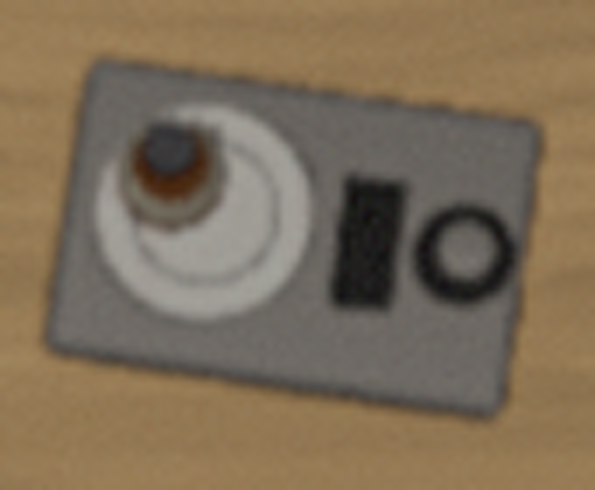

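View pics/zb.png

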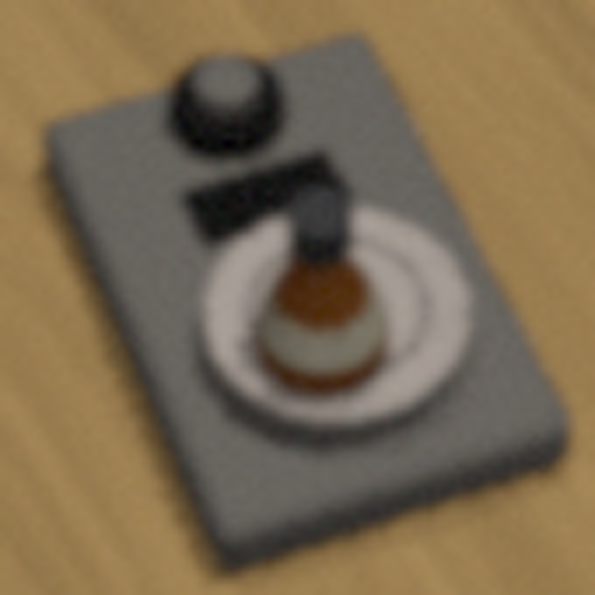

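```bash
cat >> h.py <<'E'
def zo(x,y,ox,oy,f=7): return (x+.5)/f-.5+ox,(y+.5)/f-.5+oy
E
python3 - <<'E'
from h import *
T=lambda x,y:zo(x,y,255,160); S=lambda x,y:zo(x,y,230,190)
pt=px2z("top",*T(204,211),.044); ps=px2z("scene",*S(336,318),.044)
print("pan",pt,ps)
kt=px2z("top",*T(465,254),.047); ks=px2z("scene",*S(228,88),.047); print("key",kt,ks,np.linalg.norm(kt-pt),np.linalg.norm(ks-ps))
print("cap",px2z("top",*T(170,148),.110),px2z("scene",*S(320,198),.110))
print("body",px2z("top",*T(173,178),.054),px2z("scene",*S(321,345),.056))
# pan outline check
for n,c in (("top",pt),("scene",ps)):
    print(n,[proj(n,c+.04*np.array([np.cos(a),np.sin(a),0])).round(1).tolist() for a in np.arange(4)*np.pi/2])
print("jar",px2z("top",162,209,.085),"flask",px2z("top",418,179,.05),"cork",px2z("top",419,254,.01), px2z("top",416,212,.01))
E
```

```text
pan [ 5.87563728e-01 -8.50568910e-05  4.40000000e-02] [0.58759267 0.00131881 0.044     ]
key [ 0.57061118 -0.09625291  0.047     ] [ 0.57245558 -0.09351859  0.047     ] 0.09769669580854456 0.09608466815573166
cap [0.59786064 0.01119052 0.11      ] [0.59499426 0.00580938 0.11      ]
body [0.59808515 0.01121314 0.054     ] [0.60087218 0.01563598 0.056     ]
top [[283.7, 174.6], [268.3, 189.8], [283.7, 205.0], [299.1, 189.7]]
scene [[260.9, 242.8], [287.3, 248.4], [293.8, 227.5], [268.3, 222.2]]
jar [0.53189028 0.30416876 0.085     ] flask [ 0.6134058  -0.34610386  0.05      ] cork [ 0.42268541 -0.3518642   0.01      ] [ 0.5330803  -0.34841313  0.01      ]
```

```bash
cat >> h.py <<'E'
A=np.linspace(0,2*np.pi,60)
def circ(n,x,y,z,r): return np.array([proj(n,(x+r*np.cos(a),y+r*np.sin(a),z)) for a in A])
def overlay(im,n,box,bot_xy,pan,f,key=None,s=8):
    x0,y0,x1,y1=box; z=cv2.resize(im[y0:y1,x0:x1,::-1],None,fx=s,fy=s,interpolation=cv2.INTER_CUBIC)
    def d(c,col):
        q=((c-[x0,y0]+.5)*s-.5).round().astype(np.int32); cv2.polylines(z,[q],True,col,1)
    if pan is not None:
        d(circ(n,*pan,.044,.04),(255,0,0)); d(circ(n,*pan,.044,.026),(255,0,0))
    if bot_xy is not None:
        for zz,r,c in((.049,.02,(0,255,0)),(.059,.02,(0,255,0)),(.080,.0125,(0,255,255)),(.096,.0095,(0,0,255)),(.110,.0095,(0,0,255))): d(circ(n,*bot_xy,zz,r),c)
    if key is not None: d(circ(n,*key,.047,.011),(255,0,255))
    cv2.imwrite('pics/'+f,z)
BT=(255,160,340,230);BS=(230,190,315,265)
E
python3 - <<'E'
from h import *
for n,b in(("top",BT),("scene",BS)):
    im=cv2.imread(f'pics/{n}0.png')[:,:,::-1]
    overlay(im,n,b,(.598,.011),(.5876,.0003),f'ov0{n}.png',(.5715,-.0953))
E
```

```text
(no output)
```

View pics/ov0top.png

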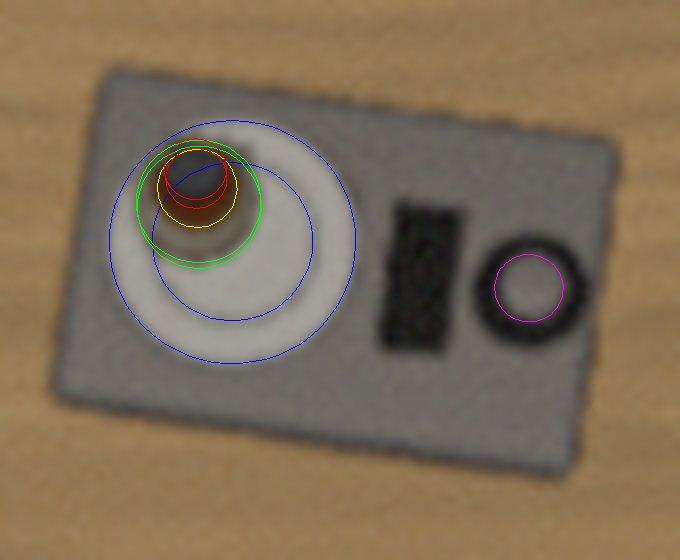

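View pics/ov0scene.png

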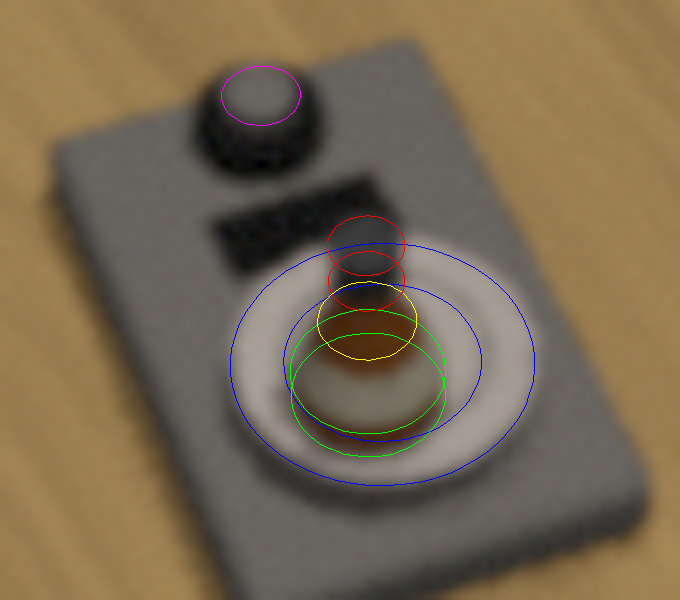

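The overlay matches in both views. The pan is at (0.5876, 0.0003), the bottle at about (0.598, 0.011), which is 15 mm off centre, and the key at (0.5715, -0.0953). I'll work out the first move: tool x along the push line, pushing along -x.

```bash
cat >> h.py <<'E'
from scipy.spatial.transform import Rotation as Ro
def shift(p0,rv0,p1,yaw=None):
    R0=Ro.from_rotvec(rv0); s=R0.inv().apply(np.array(p1)-np.array(p0))*100
    out=[s.round(2)]
    if yaw is not None:
        x=np.array([np.cos(yaw),np.sin(yaw),0]); z=np.array([0,0,-1.]); R1=np.column_stack([x,np.cross(z,x),z])
        out.append((R0.inv()*Ro.from_matrix(R1)).as_rotvec().round(4))
    return out
E
python3 - <<'E'
from h import *
s=bot.read_state(); rv=s["tcp_rot"]; print(Ro.from_rotvec(rv).as_matrix().round(3))
print(shift([.263,-.622,.405],rv,[.638,.052,.31],np.pi/4))
E
```

```text
[[ 0.921  0.389 -0.001]
 [ 0.389 -0.921  0.002]
 [ 0.    -0.002 -1.   ]]
[array([ 60.78, -47.47,   9.6 ]), array([-0.002 , -0.0005, -0.3856])]
```

```bash
python3 -m jog '[[[1,3.0,-2.3,0,0,0,-0.03],[1,7.5,-5.9,0,0,0,-0.06],[1,12.5,-9.8,0,0,0,-0.1],[1,17.5,-13.7,0,0,0,-0.14],[1,22.5,-17.6,0,0,0,-0.18],[1,27.5,-21.5,0,0,0,-0.22],[1,32.5,-25.4,0,0,0,-0.26],[1,37.5,-29.3,0,0,0,-0.3],[1,42.5,-33.2,0,0,0,-0.34],[1,47.5,-37.1,0,0,0,-0.386],[1,52,-40.6,1,0,0,-0.386],[1,55,-43,2,0,0,-0.386]]]'
python3 - <<'E'
from h import *
s=bot.read_state(); print(s["time"],s["tool_pos"],s["tcp_rot"],s["width"],s["wrist_force"])
E
```

```text
time: 1.6
tool_pos: [0.6028, -0.0089, 0.3842]
tcp_rot: [-2.901, -1.205, -0.0]
wrist_force: [-0.7, -0.3, -0.3]
width: -0.001
1.6 [ 0.60278611 -0.00892316  0.38420605] [-2.90082482e+00 -1.20548247e+00 -3.60138161e-04] -0.000513290103967934 [-0.66571454 -0.32367242 -0.28456069]
```

```bash
python3 -m jog '[[[1,2,-0.6,0,0,0,0],[1,5,-1.3,2,0,0,0],[1,6.8,-1.8,4,0,0,0],[1,6.8,-1.8,6,0,0,0],[1,6.8,-1.8,7.4,0,0,0],[1,6.8,-1.8,7.4,0,0,0],[1,6.8,-1.8,7.4,0,0,0]]]'
python3 - <<'E'
from h import *
s=bot.read_state(); print(s["time"],s["tool_pos"],s["tcp_rot"],s["joint_vel"].round(3))
snap("scene","s1.png");im=snap("top","t1.png")
E
```

```text
time: 2.48
tool_pos: [0.6374, 0.0485, 0.3113]
tcp_rot: [2.902, 1.201, 0.001]
wrist_force: [-0.7, -0.0, -0.2]
width: -0.002
2.475 [0.63740591 0.04848999 0.31130908] [2.90236700e+00 1.20133479e+00 1.22145419e-03] [ 0.003 -0.009 -0.014  0.     0.001  0.002]
```

View pics/s1.png

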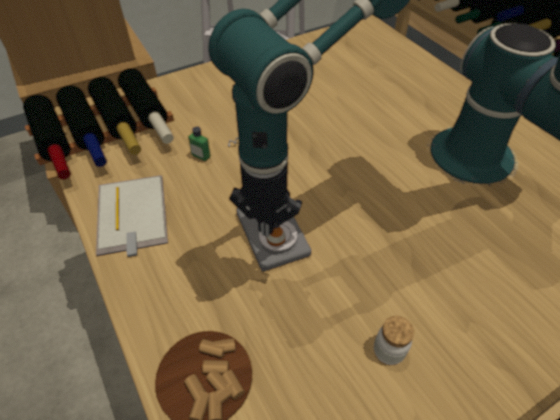

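View pics/t1.png

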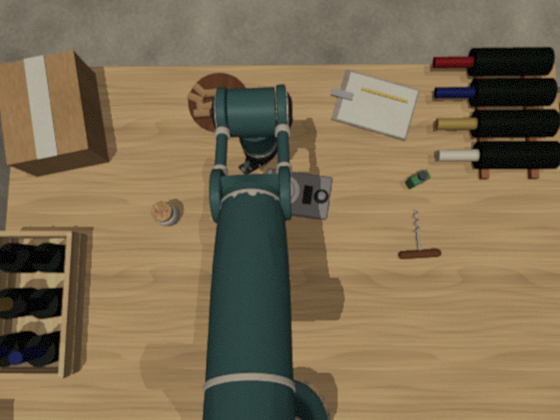

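The fingers are shut and hang clear on the far (+x+y) side of the bottle, with the tip seen near (278,232). I'll descend to tip height z≈0.052 outside the pan.

```bash
python3 -m jog '[[[1,0,-0.1,2.5,0,0,0],[1,0,-0.1,5,0,0,0],[1,0,-0.1,7,0,0,0],[1,0,-0.1,8.2,0,0,0],[1,0,-0.1,8.6,0,0,0],[1,-0.4,-0.1,8.6,0,0,0],[1,-0.8,-0.1,8.6,0,0,0],[1,-1.2,-0.1,8.6,0,0,0],[1,-1.2,-0.1,8.6,0,0,0],[1,-1.2,-0.1,8.6,0,0,0]]]'
python3 - <<'E'
from h import *
s=bot.read_state(); print(s["time"],s["tool_pos"],s["tcp_rot"],s["wrist_force"])
d=s["tool_pos"][:2]-[.5876,.0003]; print((d[0]+d[1])*.7071,(d[0]-d[1])*.7071)
im=snap("scene","s2.png");overlay(im,"scene",BS,(.598,.011),(.5876,.0003),'ov2.png')
E
```

```text
time: 3.82
tool_pos: [0.6282, 0.0414, 0.2249]
tcp_rot: [2.902, 1.203, 0.001]
wrist_force: [-0.4, -0.1, 0.4]
width: 0.0
3.825 [0.62817727 0.0414069  0.22493515] [2.90219850e+00 1.20257755e+00 7.15353332e-04] [-0.35606392 -0.09034358  0.38202458]
0.05775887754255617 -0.0003745039927987763
```

View pics/ov2.png

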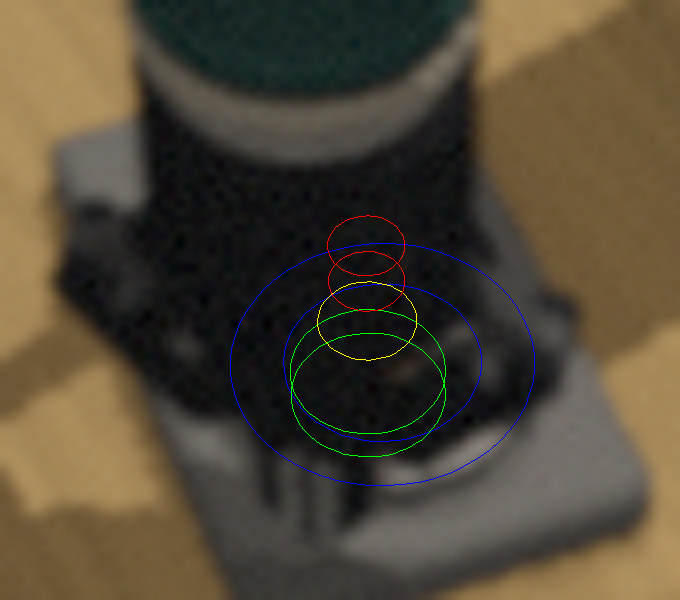

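```bash
python3 -m jog '[[[1,-0.3,0,0,0,0,0],[1,-0.6,0,0,0,0,0],[1,-0.8,0,0,0,0,0],[1,-1.0,0,0,0,0,0],[1,-1.2,0,0,0,0,0],[1,-1.4,0,0,0,0,0],[1,-1.6,0,0,0,0,0],[1,-1.8,0,0,0,0,0],[1,-2.0,0,0,0,0,0],[1,-2.2,0,0,0,0,0],[1,-2.3,0,0,0,0,0],[1,-2.3,0,0,0,0,0]]]'
python3 - <<'E'
from h import *
s=bot.read_state(); print(s["time"],s["tool_pos"],s["wrist_force"])
d=s["tool_pos"][:2]-[.5876,.0003]; print((d[0]+d[1])*.7071,(d[0]-d[1])*.7071)
E
```

```text
time: 5.38
tool_pos: [0.6118, 0.0251, 0.2247]
tcp_rot: [-2.902, -1.203, 0.0]
wrist_force: [-0.9, -0.4, -0.1]
width: 0.001
5.375 [0.61177965 0.02507971 0.22465054] [-0.90150701 -0.39508259 -0.0950257 ]
0.03461916614688775 -0.000424299248154321
```

```bash
python3 -m jog '[[[1,0.3,0,0,0,0,0],[1,1.2,0,0,0,0,0],[1,3,0,0,0,0,0],[1,4,0,-2,0,0,0],[1,4,0,-6,0,0,0],[1,4,0,-11,0,0,0],[1,2,2,-13,0,0,0],[1,-2,4,-13,0,0,0],[1,-7,6,-13,0,0,0],[1,-12,8,-13,0,0,0],[1,-15,9.4,-13,0,0,0],[1,-15,9.4,-13,0,0,0]]]'
python3 - <<'E'
from h import *
s=bot.read_state(); print(s["time"],s["tool_pos"],s["wrist_force"])
im=snap("scene","s3.png");overlay(im,"scene",BS,(.590,.0028),(.5876,.0003),'ov3s.png')
im=snap("top","t3.png");overlay(im,"top",BT,(.590,.0028),(.5876,.0003),'ov3t.png')
E
```

```text
time: 6.88
tool_pos: [0.5725, -0.1489, 0.355]
tcp_rot: [2.903, 1.198, 0.001]
wrist_force: [0.9, -0.0, 0.4]
width: 0.005
6.875 [ 0.57251704 -0.14886378  0.35501177] [ 0.88125044 -0.00878838  0.43180863]
```

View pics/ov3s.png

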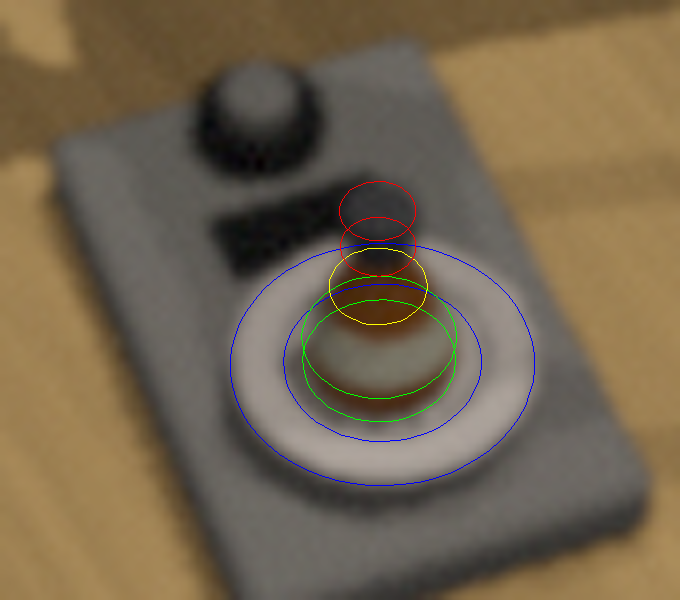

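View pics/ov3t.png

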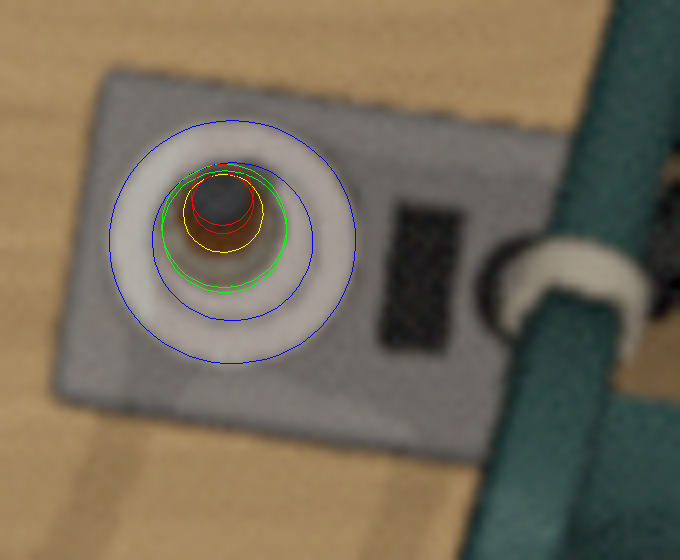

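The bottle is upright, about 3.5 mm off centre. That is inside the 6 mm limit, but I want more margin. The contact offset came out at 31 mm as expected, so one more light tap of 2.5 mm along the same line should do it.

```bash
python3 -m jog '[[[1,3,-1.5,0,0,0,0],[1,8,-4,0,0,0,0],[1,13,-6.5,0,0,0,0],[1,17,-8.8,0,0,0,0],[1,19,-9.4,1,0,0,0],[1,19,-9.4,4,0,0,0],[1,19,-9.4,8,0,0,0],[1,19,-9.4,11.5,0,0,0],[1,19,-9.4,13,0,0,0],[1,18,-9.4,13,0,0,0],[1,17,-9.4,13,0,0,0],[1,17,-9.4,13,0,0,0]]]'
python3 - <<'E'
from h import *
s=bot.read_state(); print(s["time"],s["tool_pos"],s["wrist_force"])
d=s["tool_pos"][:2]-[.5876,.0003]; print((d[0]+d[1])*.7071,(d[0]-d[1])*.7071)
E
```

```text
time: 8.48
tool_pos: [0.6261, 0.0385, 0.2265]
tcp_rot: [2.902, 1.201, 0.004]
wrist_force: [0.2, 0.0, 0.2]
width: 0.003
8.475 [0.62611993 0.03854196 0.2264748 ] [0.20186513 0.03192834 0.17221743]
0.0542783288414966 0.00019655067787165682
```

```bash
python3 -m jog '[[[1,-0.4,0,0.1,0,0,0],[1,-0.8,0,0.1,0,0,0],[1,-1.1,0,0.1,0,0,0],[1,-1.35,0,0.1,0,0,0],[1,-1.55,0,0.1,0,0,0],[1,-1.75,0,0.1,0,0,0],[1,-1.9,0,0.1,0,0,0],[1,-2.05,0,0.1,0,0,0],[1,-2.15,0,0.1,0,0,0],[1,-2.25,0,0.1,0,0,0],[1,-2.25,0,0.1,0,0,0]]]'
python3 - <<'E'
from h import *
s=bot.read_state(); print(s["time"],s["tool_pos"],s["wrist_force"])
d=s["tool_pos"][:2]-[.5876,.0003]; print((d[0]+d[1])*.7071,(d[0]-d[1])*.7071)
E
```

```text
time: 9.85
tool_pos: [0.6101, 0.0234, 0.2237]
tcp_rot: [2.902, 1.203, -0.0]
wrist_force: [0.8, 1.0, 0.2]
width: 0.003
9.85 [0.61007091 0.02336744 0.22369112] [0.77242604 0.98445889 0.23566969]
0.032200167762599124 -0.0004218041339142596
```

Next I'll draw back and move aside as before.

```bash
python3 -m jog '[[[1,0.3,0,0,0,0,0],[1,1.2,0,0,0,0,0],[1,3,0,0,0,0,0],[1,4,0,-2,0,0,0],[1,4,0,-6,0,0,0],[1,4,0,-11,0,0,0],[1,2,2,-13,0,0,0],[1,-2,4,-13,0,0,0],[1,-7,6,-13,0,0,0],[1,-12,8,-13,0,0,0],[1,-14.8,9.4,-13,0,0,0],[1,-14.8,9.4,-13,0,0,0]]]'
python3 - <<'E'
from h import *
s=bot.read_state(); print(s["time"],s["tool_pos"],s["wrist_force"])
im=snap("scene","s4.png");overlay(im,"scene",BS,(.5885,.0012),(.5876,.0003),'ov4s.png',(.5715,-.0953))
im=snap("top","t4.png");overlay(im,"top",BT,(.5885,.0012),(.5876,.0003),'ov4t.png')
E
```

```text
time: 11.35
tool_pos: [0.5722, -0.1492, 0.354]
tcp_rot: [2.903, 1.199, 0.001]
wrist_force: [-0.3, -0.5, 0.0]
width: 0.003
11.35 [ 0.57221756 -0.14919447  0.3540112 ] [-0.34271353 -0.46416085  0.04326795]
```

View pics/ov4s.png

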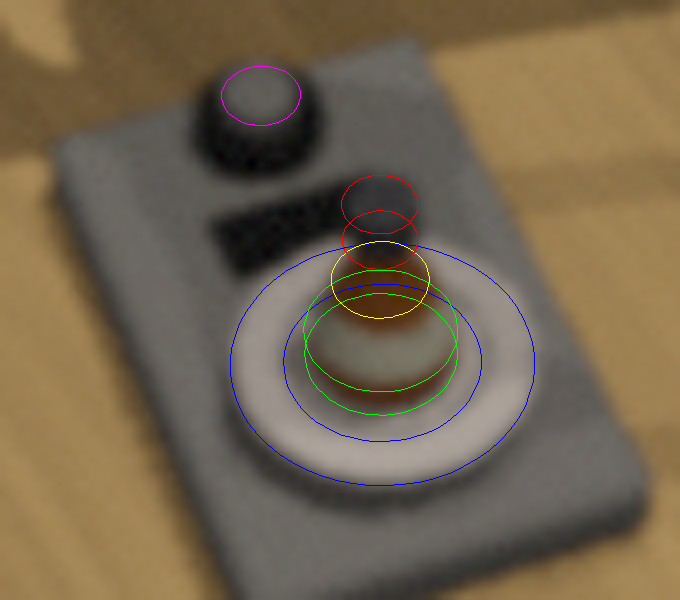

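View pics/ov4t.png

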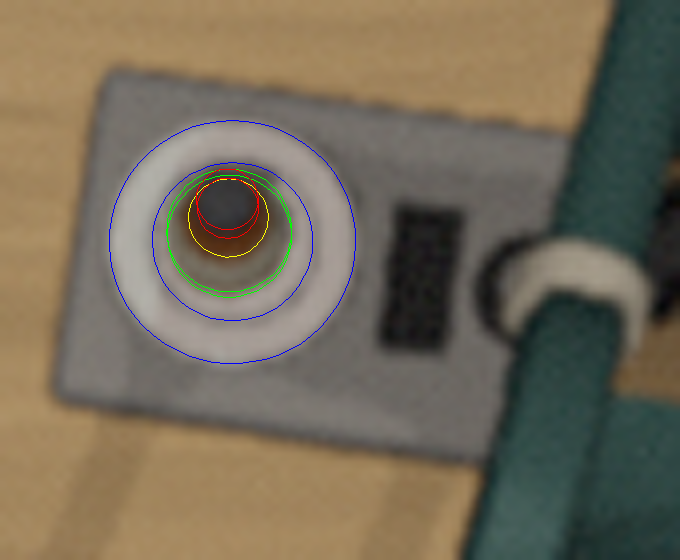

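The bottle is upright and about 1.3 mm off centre, confirmed in both views. Next is the key, stopping 5 mm above it first.

```bash
python3 -m jog '[[[1,1.5,-1.5,0,0,0,0],[1,3.7,-3.8,2,0,0,0],[1,3.7,-3.8,6,0,0,0],[1,3.7,-3.8,10,0,0,0],[1,3.7,-3.8,12.4,0,0,0],[1,3.7,-3.8,12.9,0,0,0],[1,3.7,-3.8,12.9,0,0,0],[1,3.7,-3.8,12.9,0,0,0]]]'
python3 - <<'E'
from h import *
s=bot.read_state(); print(s["time"],s["tool_pos"],s["wrist_force"])
snap("scene","s5.png")
E
```

```text
time: 12.45
tool_pos: [0.5723, -0.0943, 0.2263]
tcp_rot: [2.9, 1.203, 0.004]
wrist_force: [0.0, 0.5, -0.0]
width: -0.001
12.45 [ 0.57226872 -0.09430064  0.2263399 ] [ 0.04622616  0.4764222  -0.03895345]
```

View pics/s5.png

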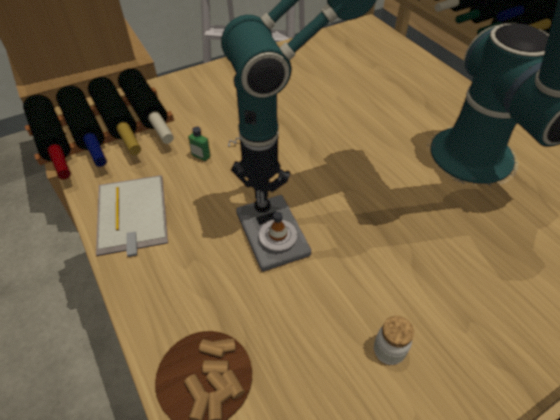

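The fingertips are right over the key, at about (262,203), and clear of the bottle. Now I'll press.

```bash
python3 -m jog '[[[1,0,0,0.3,0,0,0],[1,0,0,0.6,0,0,0],[1,0,0,0.8,0,0,0],[1,0,0,1.0,0,0,0],[1,0,0,1.1,0,0,0],[1,0,0,1.15,0,0,0],[1,0,0,1.15,0,0,0],[1,0,0,1.15,0,0,0]]]'
python3 - <<'E'
from h import *
s=bot.read_state(); print(s["time"],s["tool_pos"],s["wrist_force"])
E
```

```text
time: 13.5
tool_pos: [0.5717, -0.0949, 0.2153]
tcp_rot: [2.902, 1.203, 0.001]
wrist_force: [-3.6, 0.3, 14.0]
width: -0.001
13.5 [ 0.57173588 -0.09490908  0.21525305] [-3.60227941  0.28386299 14.03056838]
```

```bash
python3 -m jog '[[[1,0,0,0.05,0,0,0],[1,0,0,0.1,0,0,0],[1,0,0,0.1,0,0,0]]]'
python3 - <<'E'
from h import *
s=bot.read_state(); print(s["time"],s["tool_pos"],s["wrist_force"])
snap("scene","s6.png")
im=cv2.imread('pics/s6.png'); cv2.imwrite('pics/s6z.png',cv2.resize(im[150:275,220:330],None,fx=5,fy=5,interpolation=cv2.INTER_CUBIC))
E
```

```text
time: 13.88
tool_pos: [0.5718, -0.0949, 0.2152]
tcp_rot: [2.902, 1.203, 0.001]
wrist_force: [-6.9, 1.4, 19.3]
width: -0.003
13.875 [ 0.5718027  -0.09487811  0.21515045] [-6.88430313  1.42293849 19.26772058]
```

View pics/s6z.png

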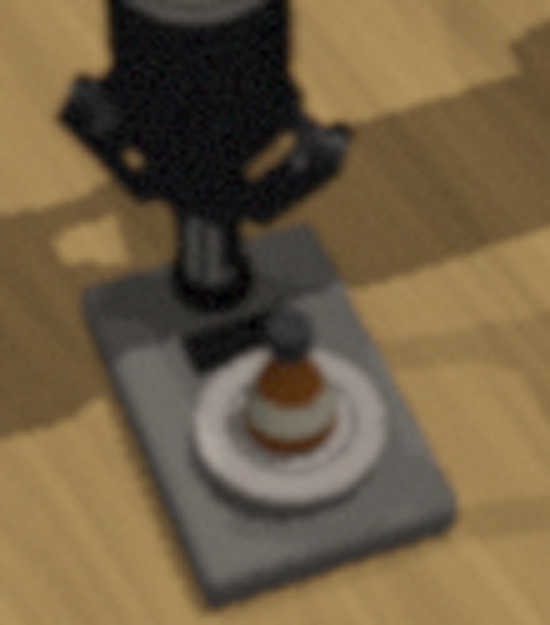

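The key is on its stop: the tip is at z≈0.042 and the force rose to 19 N with no further travel. The bottle is untouched, so I'll release straight up.

```bash
python3 -m jog '[[[1,0,0,-0.3,0,0,0],[1,0,0,-0.8,0,0,0],[1,0,0,-1.5,0,0,0],[1,0,0,-4,0,0,0],[1,0,0,-8,0,0,0],[1,-2,2,-12,0,0,0],[1,-5,5,-14,0,0,0],[1,-5,5,-14,0,0,0],[1,-5,5,-14,0,0,0]]]'
python3 - <<'E'
from h import *
s=bot.read_state(); print(s["time"],s["tool_pos"],s["wrist_force"],abs(s["joint_vel"]).max())
im=snap("scene","s7.png");overlay(im,"scene",BS,(.5885,.0012),(.5876,.0003),'ov7s.png',(.5715,-.0953))
im=snap("top","t7.png");overlay(im,"top",BT,(.5885,.0012),(.5876,.0003),'ov7t.png')
E
```

```text
time: 15.05
tool_pos: [0.5707, -0.1651, 0.3511]
tcp_rot: [-2.901, -1.201, 0.002]
wrist_force: [-0.0, -0.1, -0.7]
width: -0.001
15.05 [ 0.57072054 -0.16513904  0.3511343 ] [-0.00193406 -0.14675754 -0.74081673] 0.0190977063905348
```

View pics/ov7s.png

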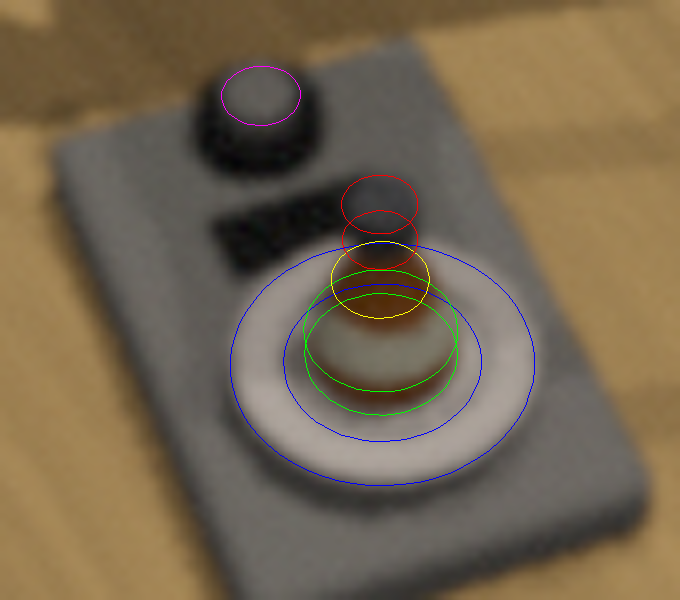

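View pics/ov7t.png

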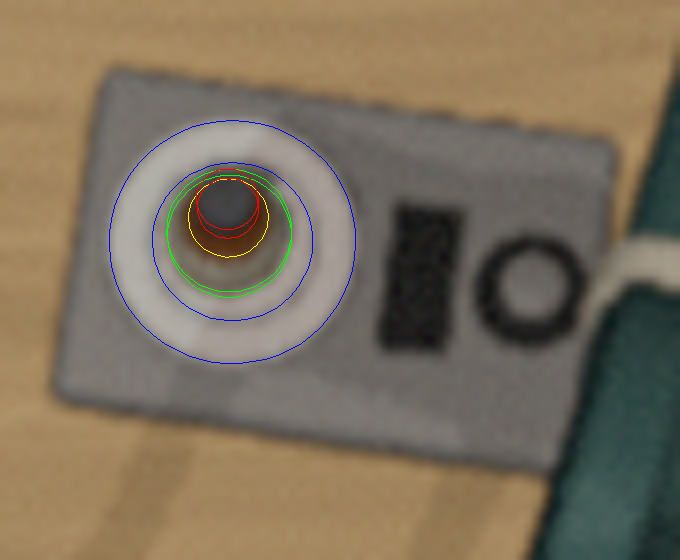

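The bottle stands in the ring, the key is back up at its original image position, and the robot is clear. I'm handing in.

```bash
python3 -c "
from workcell import bot
print(bot.finish_job())"
```

```text
the job is handed in; nothing more can be done
None
```

The bottle now stands upright inside the engraved ring, the scale's key has been pressed and released, and I handed the job in at about 15 s. The hand-in reports no verdict.

- **Nudging:** With the gripper shut, I made two slow, low taps, with the fingertips about 8 mm above the pan. They took the bottle from about 15 mm off centre to about 3.5 mm, then to about 1.3 mm.
- **Key:** I drew the fingers away and pressed the key straight down about 5 mm. At 14 to 19 N, well above the 4 N it needs, it moved no further, so I took it to be on its stop. I did not measure the key's travel directly.
- **Last checks:** Both camera views showed the bottle upright and about 1.3 mm from the pan's centre, against a 6 mm limit. The key was back at its original place in the picture and the arm was clear of everything.
- **Bystanders:** The arm never went near the flask, the jar or the corkscrew. I did not re-measure their positions at the end.

The two cameras disagreed by about 1.5 mm on the pan's position, which is within their calibration; no check failed.

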